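Load the dish tray into the drying chamber past its spring gate

TASK

Load the tray with the two petri dishes into the drying chamber at the end of its chute: with one fingertip push the bail beside the chute outward and keep it there, so that the gate blade stays lifted well clear, and with the other fingertip push the tray by its tab until it is fully home against the buffers inside. Never let the blade come down on the tray; only when the tray is home let the gate spring shut behind it, and draw the hand clear. Only push, lift nothing: the dishes stay flat in the tray, and the vials and the tape roll round about stay where they stand.

Things in the scene. Friction and masses are not known exactly. Their poses are not given: they have to be found in the camera images.
- chute: Fixed drying chamber with its loading chute. Origin on the table under the gate blade, mid-width of the chute; x along the chute in the direction of the push (into the chamber), y to the left of the push, z up. Base plate x -258 to +165 mm, y -46 to +92 mm before the chamber; its top is the chute floor, z = 8 mm. All mm figures below in 'chute frame' mean this frame.
- mouth (a point): Middle of the chute's mouth on its floor: x = -250 mm, y = 0, z = 8 mm in the chute frame. The two chute walls run from here to the chamber: top z = 24 mm, inner faces y = +-39 mm, outer faces y = +-43 mm. The chute floor behind the tray's tab is free.
- buffers (a point): Between the two rubber buffers inside the chamber that stop the tray: x = 147 mm, z = 20 mm in the chute frame. The white chamber covers x = 12 to 165 mm, y = +-60 mm, top z = 68 mm, with a timer 17 mm high on top; its port is 32 mm high above the floor.
- gate (a joint): Spring gate, rad: 0 = shut, 1.0 = its stop. It shuts by itself when let go; 5 to 6 N outward on the bail's bar hold it at 0.6. Blade and bail are one steel part on a shaft parallel to the chute. Pushing the bail outward (+y of the chute) lifts the blade; the tray cannot push it open. At 0.3 the blade just clears the tray; 0.45 to 0.8 is comfortable.
- bail_hinge (a point): Point on the gate's shaft axis level with the blade: x = 0, y = 74 mm, z = 12 mm in the chute frame. The shaft (8 mm thick) runs along x from -254 to +8 mm, so a fingertip that swings the bail outward over it stays above z = 18 mm.
- bail_mid (a point): Middle of the bail's long bar (8 mm thick), left of the chute, parallel to it, 45 mm from the shaft: y = 74 + 45 sin(gate), z = 12 + 45 cos(gate) mm in the chute frame. Straight from x = -241 to -37 mm; legs down to the shaft at x = -246 and -32 mm, nothing between them under the bar, so a fingertip slides along it. Free gap from chute wall to shut bar: 27 mm, down to the base plate.
- blade_tip (a point): Free end of the gate blade, a plate across the chute at x = -2 to +2 mm in the chute frame; shut it spans y = -36 to +89 mm, z = 18 to 40 mm, this point being at y = -36, z = 29 mm. It rises as the gate opens, to about 90 mm at 0.6 rad.
- tray: Loose steel tray, about 0.2 to 0.4 kg, in the chute before the gate. Origin under the centre of its 140 x 74 x 20 mm body, x along the push; two bays with a petri dish each. A tongue 28 mm wide, 5 mm high runs back from the body to an upright push tab and passes under the shut blade. Fully home its origin is at x = 77 mm in the chute frame; the tab stays outside.
- tab (a point): Centre of the rear face of the tray's push tab, the face to push on: 116 mm behind the tray's origin, 16 mm above its underside. The tab is 40 mm wide (+-20 mm), 4 mm thick, 32 mm high (top at z = 40 mm when standing in the chute).
- dish_front: Petri dish with lid, 65 mm across, 13 mm high, loose in the tray's front bay; origin under its centre.
- dish_rear: Petri dish with lid, 65 mm across, 13 mm high, loose in the tray's rear bay; origin under its centre.
- amber_vial: Amber vial with black cap, 19 mm thick, 50 mm high, stands beyond the chute; bystander; origin under its centre.
- vial_a: Clear screw-cap vial, white cap, 23 mm thick, 57 mm high; bystander on the right; origin under its centre.
- vial_b: Clear screw-cap vial, black cap, 23 mm thick, 57 mm high; bystander on the right; origin under its centre.
- tape_roll: Roll of tape, 48 mm across, 18 mm high; bystander beyond the chute; origin under its centre.
There are look-alikes about, which are no part of the job. Leave any yellow look-alike of the dish_rear alone.

How it is judged:
By the outcome, as a careful person would: the job done as asked, in the order asked, and still so for the second after the job is handed in, with the robot touching nothing.
It also fails if it takes over 42 s, if anything falls off the work surface, if the arm or the gripper's body presses on something with over 40 N, if the wrist force passes 120 N, or if a joint passes its speed limit or range.

ROBOT

A 6-joint arm with a two-finger parallel gripper is mounted at the origin on a cart in front of the work surface, level with it; the furniture and walls round the work are solid. World frame = base frame: x ahead of the robot, y to its left, z up, the work surface at z = 0. Lengths are in mm, angles in rad, forces in N, time in s.
With the tool pointing down it reaches from about 275 to 1000 mm from the base axis. Payload 8.4 kg.
Tool frame: the origin (TCP) lies at the very end of the fingers, on their centre line; the grasp point (between the pads) lies 19 mm behind it (r.tcp_to_grasp is the distance from the TCP to the grasp point, in mm); z points along the fingers, y is the line along which they close (so a half turn about z gives the same grasp; the last joint's range is limited). The gripper opens to 85 mm and grips with 20 to 120 N. Pads are 22 mm wide; open, the fingers measure 114 mm over their backs; the gripper's body (76 mm by 85 mm) begins 54 mm behind the grasp point. The pads swing forward as they close: fully open they stand 13 mm farther back than shut.
Start: joints at [1.129, 0.353, 1.633, -0, 1.155, -0.002], TCP at [266.098, 565.526, 231.281] pointing down, gripper open.
Joint ranges: [-2.63, 2.63], [-0.92, 2.1], [0.06, 2.66], [-1.3, 4.44], [0, 2.69], [-3.02, 3.02]. Speed limits (rad/s): [2.22, 2.22, 2.79, 3.14, 3.14, 3.14].

INTERFACE

Orientations are given as [roll, pitch, yaw] about the fixed x, y, z axes, in that order (R = Rz(yaw) Ry(pitch) Rx(roll)).
In Python, from rig import r gives the robot as it stands. The module is installed in compiled form; this text tells all that it offers.
- The arm moves only by the tool play_rows, never from a script. Its argument "rows" is a list of rows, each an object with "dp": the shift along the tool's x, y, z in units of 40 mm (1.0 is 40 mm), a list of three; "turn": the turn, a rotation vector about the tool's x, y, z in units of 6 degrees (1.0 is 6 degrees), a list of three; "fingers": the closure, from 0 (fully open) to 1 (shut). In form: [{"dp": [tx, ty, tz], "turn": [wx, wy, wz], "fingers": fingers}, ...]. A call has 1 to 5 rows; each row shifts and turns the commanded pose from where the row before left it, along the tool's axes as they then stand; what a row does not reach is not made up. A row lasts 1/12 s, in which the tool goes at most 41.7 mm and 7.16 degrees, less where a joint would pass 70% of its speed; a pose out of reach is approached as far as the arm can. A call is refused whole if a number of a shift passes 1 or a number of a turn 1, either way. A call with a gripper value outside its range is refused whole. The fingers move at their own pace and stop on an object; "force" is the grip in N (left out, the last holds). Time passes only in rows, so rows that do not move let the fingers close. It gives the time, the measured TCP pose, the force, the opening and the grip force at its end, in the units of the state.
- r.sense(): the state, without advancing time (a new reading comes with each control period).
- r.grab_frame(name): name is "side" or "top" or "wrist"; returns a dict with "pixels" (480x640x3 uint8, red, green, blue), "fx", "fy", "cx", "cy" (pixels), "dist" ([k1, k2, p1, p2, k3] as OpenCV has them; the pictures are not rectified), "pose" (4x4, takes a point from camera to world coordinates). Camera axes: x right, y down, z forward; pixel columns grow to the right and rows downward; lengths in mm; the calibration is good to about 2 mm. A picture is of the moment at which its call begins. There is no depth.
- r.sign_off(): hands the job in; it is judged then, once.
The state is a dict: "clock": time; "qpos": joint angles; "qvel": joint speeds; "joint_efforts": joint torques, N m; "eef_pos": TCP position; "tcp_rot": TCP orientation; "contact_force": force on the tool from outside, world axes, zero at the start; "wrist_torque": the same for the moment, N m; "opening": opening from 0.0 (shut) to 1.0 (fully open); "grasp_force": force on a finger pad.
Only numpy, scipy, OpenCV 4.12 (cv2) and the standard library are available. Lean on these libraries where they do the work, as an engineer would, in place of code of your own. Each camera call takes 0.05 s, during which the arm holds its last target. There are 200 camera calls.

## Working session

There is one attempt and no reset: what is moved stays moved. The work goes in short steps, Python scripts to look and compute and a tool call to move; the robot and the scene stay as the last step left them, time stands still between calls to the robot, and variables do not carry over. Pictures are saved under pics/ and viewed, at most 14 in all, crops included, and the job is handed in when it is done.

Besides the shell and the picture viewer there is one more tool, called after "Emit:" as name([rows], argument=value, ...), one row to a line, values as JSON. play_rows: Moves the arm, as the interface text tells. Its arguments: {"type":"object","properties":{"rows":{"type":"array"},"force":{"type":"number"}},"required":["rows"]}

```bash
mkdir -p pics; python3 - <<'E'
from rig import r
import cv2
for n in("top","side"):
    f=r.grab_frame(n); cv2.imwrite(f"pics/{n}0.png",f["pixels"][:,:,::-1])
    print(n,f["fx"],f["fy"],f["cx"],f["cy"],f["dist"],f["pose"])
s=r.sense();print(s)
E
```

```text
top 538.564900296931 538.564900296931 317.78658200481175 238.69271419999941 [-0.14643629  0.          0.          0.          0.        ] [[-1.60011049e-02 -9.90861264e-01  1.33932518e-01  3.77937898e+02]
 [-9.99860067e-01  1.52029950e-02 -6.97968642e-03 -7.81261462e+01]
 [ 4.87972552e-03 -1.34025459e-01 -9.90965875e-01  1.36244181e+03]
 [ 0.00000000e+00  0.00000000e+00  0.00000000e+00  1.00000000e+00]]
side 507.011640213409 507.011640213409 311.6577933571763 241.4001257230166 [-0.04990181  0.          0.          0.          0.        ] [[-9.99813324e-01  9.27622264e-03 -1.69490355e-02  5.81235312e+02]
 [ 1.89227581e-02  6.47386937e-01 -7.61926560e-01  7.95316941e+02]
 [ 3.90478374e-03 -7.62105049e-01 -6.47441617e-01  7.78198977e+02]
 [ 0.00000000e+00  0.00000000e+00  0.00000000e+00  1.00000000e+00]]
{'clock': 0.1, 'qpos': array([ 1.12856346e+00,  3.53564812e-01,  1.63409233e+00,  9.38544493e-06,
        1.15518771e+00, -2.44133361e-03]), 'qvel': array([ 0.00077615, -0.00170176, -0.00212474,  0.00185432,  0.00108662,
        0.00034724]), 'joint_efforts': array([ 5.15078700e-04, -6.06359339e+01, -3.42816639e+01,  2.01675234e-04,
        3.99853147e-03, -7.81296734e-07]), 'eef_pos': array([265.9259358 , 565.1162677 , 230.63160725]), 'tcp_rot': array([-3.14034048e+00, -1.16387243e-05,  2.70179732e+00]), 'contact_force': array([ 0.05452626, -0.49996361, -0.14574353]), 'wrist_torque': array([-0.01864208,  0.03130069,  0.05335666]), 'grasp_force': 0.0, 'opening': 1.0014067136887568}
```

View pics/top0.png

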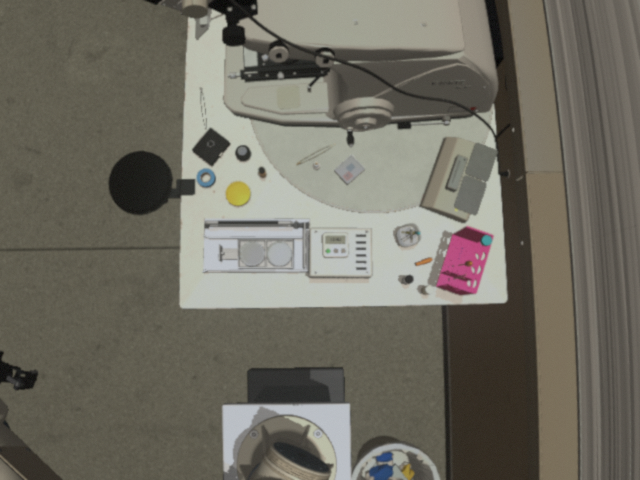

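View pics/side0.png

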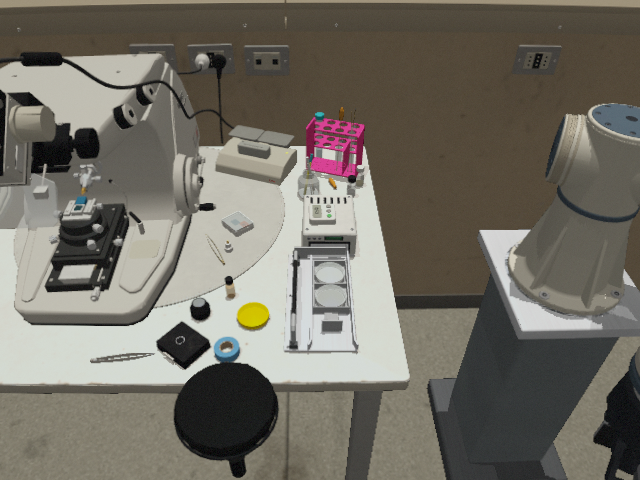

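The top view shows the chute at columns 204–308 and rows 218–272. The tab is near (222,254), the dishes near (252,253) and (279,253), and the bail along row ~222. The chamber spans columns 308–371. The yellow look-alike is at (238,193).

```bash
python3 - <<'E'
import cv2
a=cv2.imread("pics/top0.png")[208:284,196:380]; cv2.imwrite("pics/top0c.png",cv2.resize(a,None,fx=4.3,fy=4.3,interpolation=cv2.INTER_CUBIC))
a=cv2.imread("pics/side0.png")[185:360,270:370]; cv2.imwrite("pics/side0c.png",cv2.resize(a,None,fx=3.4,fy=3.4,interpolation=cv2.INTER_CUBIC))
E
```

```text
(no output)
```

View pics/top0c.png

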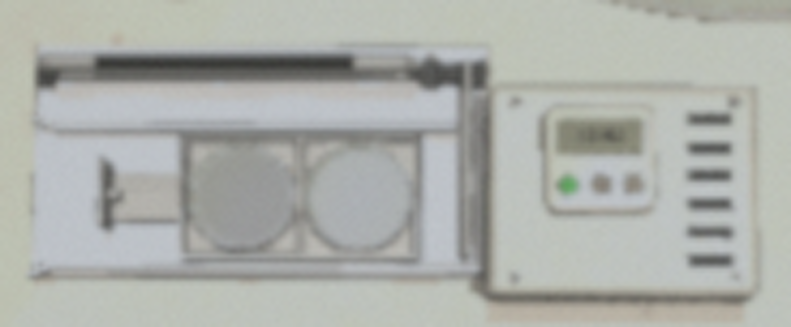

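View pics/side0c.png

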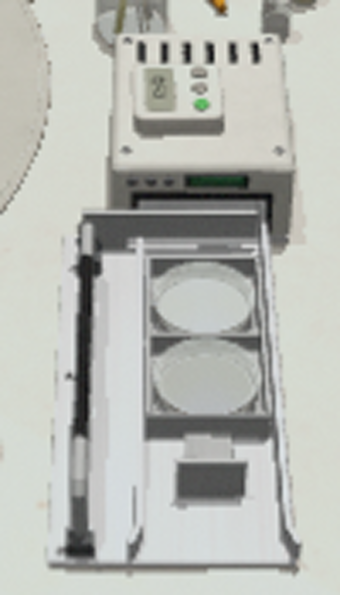

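Choice: the tab is the grey upright at top-view (220,253), behind the tray's rear bay (dish at 252,253). The yellow disc at (238,193) is the look-alike and stays alone. Next I fit the chute pose from both views.

```bash
cat > h.py <<'E'
import numpy as np, cv2
from scipy.optimize import least_squares
from rig import r
def proj(f,P):
    M=np.linalg.inv(f["pose"]); P=np.atleast_2d(P)
    K=np.array([[f["fx"],0,f["cx"]],[0,f["fy"],f["cy"]],[0,0,1]])
    return cv2.projectPoints(np.float64(P),cv2.Rodrigues(M[:3,:3])[0],M[:3,3],K,np.float64(f["dist"]))[0][:,0]
def w(c,P):  # chute -> world
    P=np.atleast_2d(P).astype(float);cs,sn=np.cos(c[2]),np.sin(c[2])
    return np.c_[c[0]+cs*P[:,0]-sn*P[:,1],c[1]+sn*P[:,0]+cs*P[:,1],P[:,2]]
E
python3 - <<'E'
from h import *
T=r.grab_frame("top");S=r.grab_frame("side")
P=[[-258,92,8],[-258,-46,8],[12,60,68],[165,60,68],[165,-60,68],[12,-60,68]]
t=np.array([[38,47],[31,281],[490,86],[756,88],[756,294],[488,294]])/4.3+[196,208]-.4
s=np.array([[48,566],[300,567],[112,166],[285,38],[115,38],[297,160]])/3.4+[270,185]-.4
Ps=[P[0],P[1],P[2],P[4],P[3],P[5]]
fun=lambda c:np.r_[(proj(T,w(c,P))-t).ravel(),(proj(S,w(c,Ps))-s).ravel()]
o=least_squares(fun,[330,200,-1.57],loss="soft_l1");c=o.x
print(c);print(fun(c).reshape(-1,2).round(1))
np.save("c.npy",c)
# tray x from tab & body
tp=lambda X:[[X-116,0,40],[X-70,0,28],[X+70,0,28]]
tt=np.array([102,182,419])/4.3+196-.4
g=lambda X:np.r_[proj(T,w(c,tp(X[0])))[:,0]-tt, proj(S,w(c,[[X[0]-116,0,40]]))[0,1]-(464/3.4+185-.4)]
o=least_squares(g,[-100]);print(o.x,g(o.x))
E
```

```text
[521.83592775 -52.61351097  -1.58851143]
[[-0.6 -0.3]
 [-0.5 -1. ]
 [-0.8 -0.5]
 [ 0.1 -0.8]
 [ 0.7  0.6]
 [-0.5  0.5]
 [ 0.6 -0.8]
 [-0.  -1. ]
 [ 0.3  0.6]
 [-0.5 -1.6]
 [ 0.2 -1.7]
 [ 0.4  2.5]]
[-96.00523307] [-0.84878451 -0.33825771  0.53238958 -0.64748605]
```

```bash
cat >> h.py <<'E'
from scipy.spatial.transform import Rotation as Ro
def state():
    c=np.load("c.npy");s=r.sense();R=Ro.from_euler("xyz",s["tcp_rot"]).as_matrix()
    d=s["eef_pos"][:2]-c[:2];cs,sn=np.cos(c[2]),np.sin(c[2])
    p=np.r_[cs*d[0]+sn*d[1],-sn*d[0]+cs*d[1],s["eef_pos"][2]]
    yw=np.arctan2(R[1,1],R[0,1]); al=-(np.degrees(yw-c[2])-90)
    return s,c,R,p,(al+180)%360-180
def to(x,y,z,al):
    s,c,R,p,a=state(); print("t",s["clock"],"chute",p.round(1),"al",a.round(1),"F",s["contact_force"].round(1),"open",round(float(s["opening"]),2))
    e=w(c,[[x,y,z]])[0]
    print("dp now-axes",(R.T@(e-s["eef_pos"])/40).round(2),"turn z",round((al-a)/6,2))
    R2=R@Ro.from_rotvec([0,0,np.radians(al-a)]).as_matrix()
    print("dp if turned first",(R2.T@(e-s["eef_pos"])/40).round(2))
E
python3 -c "
from h import *
to(-225,7,130,6)"
```

```text
t 0.2 chute [-613.2 -266.7  230.8] al -65.8 F [-0.5 -0.2 -1. ] open 1.0
dp now-axes [-10.22  -6.05   2.53] turn z 11.97
dp if turned first [-8.93  7.82  2.53]
```

Emit:
play_rows([
  {"dp": [0, 0, 0], "turn": [0, 0, 1], "fingers": 0},
  {"dp": [0, 0, 0], "turn": [0, 0, 1], "fingers": 0},
  {"dp": [0, 0, 0], "turn": [0, 0, 1], "fingers": 0},
  {"dp": [0, 0, 0], "turn": [0, 0, 1], "fingers": 0},
  {"dp": [0, 0, 0], "turn": [0, 0, 1], "fingers": 0},
])

```text
clock: 0.62
eef_pos: [266.0, 565.4, 231.1]
tcp_rot: [-3.141, 0.0, 2.173]
contact_force: [-0.4, 0.8, -0.2]
opening: 1.003
grasp_force: 0.0
```

Emit:
play_rows([
  {"dp": [0, 0, 0], "turn": [0, 0, 1], "fingers": 0},
  {"dp": [0, 0, 0], "turn": [0, 0, 1], "fingers": 0},
  {"dp": [0, 0, 0], "turn": [0, 0, 1], "fingers": 0},
  {"dp": [0, 0, 0], "turn": [0, 0, 1], "fingers": 0},
  {"dp": [0, 0, 0], "turn": [0, 0, 1], "fingers": 0},
])

```text
clock: 1.03
eef_pos: [266.0, 565.4, 231.1]
tcp_rot: [-3.141, 0.0, 1.649]
contact_force: [-0.2, -0.7, 0.0]
opening: 1.003
grasp_force: 0.0
```

```bash
python3 -c "
from h import *
to(-225,7,130,6)"
```

```text
t 1.0333 chute [-613.4 -266.7  231.1] al -5.5 F [-0.2 -0.7  0. ] open 1.0
dp now-axes [-10.32   5.88   2.53] turn z 1.92
dp if turned first [-8.94  7.82  2.53]
```

Emit:
play_rows([
  {"dp": [0, 0, 0], "turn": [0, 0, 1], "fingers": 0},
  {"dp": [0, 0, 0], "turn": [0, 0, 0.92], "fingers": 0},
  {"dp": [-0.74, 0.65, 0.2], "turn": [0, 0, 0], "fingers": 0},
  {"dp": [-0.74, 0.65, 0.2], "turn": [0, 0, 0], "fingers": 0},
  {"dp": [-0.74, 0.65, 0.2], "turn": [0, 0, 0], "fingers": 0},
])

```text
clock: 1.45
eef_pos: [333.3, 467.3, 206.8]
tcp_rot: [3.142, 0.0, 1.455]
contact_force: [1.1, -0.0, 0.9]
opening: 0.996
grasp_force: 0.0
```

Emit:
play_rows([
  {"dp": [-0.74, 0.65, 0.2], "turn": [0, 0, 0], "fingers": 0},
  {"dp": [-0.74, 0.65, 0.2], "turn": [0, 0, 0], "fingers": 0},
  {"dp": [-0.74, 0.65, 0.2], "turn": [0, 0, 0], "fingers": 0},
  {"dp": [-0.74, 0.65, 0.2], "turn": [0, 0, 0], "fingers": 0},
  {"dp": [-0.74, 0.65, 0.2], "turn": [0, 0, 0], "fingers": 0},
])

```text
clock: 1.87
eef_pos: [445.7, 304.3, 167.0]
tcp_rot: [3.141, -0.0, 1.454]
contact_force: [0.5, -0.1, 0.9]
opening: 0.999
grasp_force: 0.0
```

Emit:
play_rows([
  {"dp": [-0.74, 0.65, 0.2], "turn": [0, 0, 0], "fingers": 0},
  {"dp": [-0.74, 0.65, 0.2], "turn": [0, 0, 0], "fingers": 0},
  {"dp": [-0.74, 0.65, 0.2], "turn": [0, 0, 0], "fingers": 0},
  {"dp": [-0.74, 0.65, 0.2], "turn": [0, 0, 0], "fingers": 0},
  {"dp": [0, 0, 0], "turn": [0, 0, 0], "fingers": 0},
])

```text
clock: 2.28
eef_pos: [537.1, 171.1, 134.0]
tcp_rot: [3.141, 0.002, 1.45]
contact_force: [-0.9, 0.2, 0.1]
opening: 1.002
grasp_force: 0.0
```

```bash
python3 - <<'E'
from h import *
to(-225,7,75,6)
for n in("side","wrist"):
    f=r.grab_frame(n);a=f["pixels"][:,:,::-1]
    if n=="side": a=cv2.resize(a[170:390,200:440],None,fx=2.7,fy=2.7,interpolation=cv2.INTER_CUBIC)
    cv2.imwrite(f"pics/{n}1.png",a)
E
```

```text
t 2.2833 chute [-224.    11.3  134. ] al 5.9 F [-0.9  0.2  0.1] open 1.0
dp now-axes [ 0.02 -0.11  1.47] turn z 0.02
dp if turned first [ 0.02 -0.11  1.47]
```

View pics/wrist1.png

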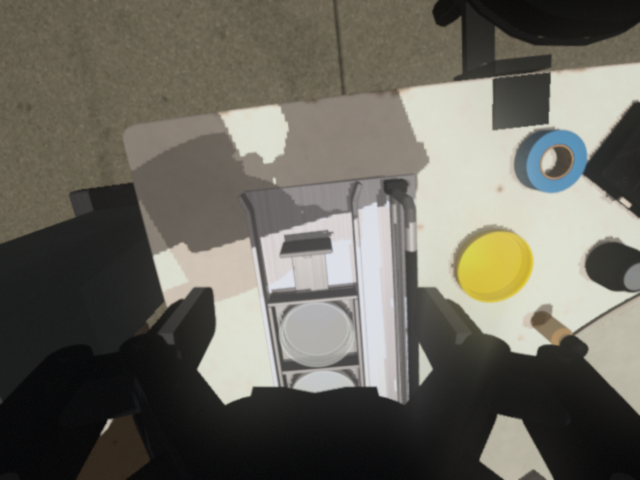

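The wrist view shows the tab at about (306,245), the chute's rear edge from (245,190) to (415,175), and the bail bar near column 408. I'll compare the fitted model with it.

```bash
python3 - <<'E'
from h import *
f=r.grab_frame("wrist");c=np.load("c.npy")
P=[[-258,-46,8],[-258,92,8],[-212,-20,40],[-212,20,40],[-212,20,8],[-246,74,57],[-166,-37,28],[-166,37,28],[-250,41,24],[-250,-41,24]]
p=proj(f,w(c,P));print(p.round(0).tolist(), f["pose"].round(2).tolist())
a=np.ascontiguousarray(f["pixels"][:,:,::-1])
a=cv2.resize(a[160:340,230:440],None,fx=3.3,fy=3.3,interpolation=cv2.INTER_CUBIC)
for q in (p-[230,160]+.4)*3.3: cv2.drawMarker(a,tuple(int(v) for v in q),(0,0,255),0,12,1)
cv2.imwrite("pics/w2.png",a)
E
```

```text
[[244.0, 194.0], [417.0, 177.0], [280.0, 259.0], [333.0, 253.0], [331.0, 241.0], [411.0, 206.0], [268.0, 308.0], [358.0, 300.0], [355.0, 196.0], [248.0, 207.0]] [[0.99, -0.11, -0.03, 542.29], [-0.12, -0.95, -0.27, 244.18], [-0.0, 0.28, -0.96, 276.99], [0.0, 0.0, 0.0, 1.0]]
```

View pics/w2.png

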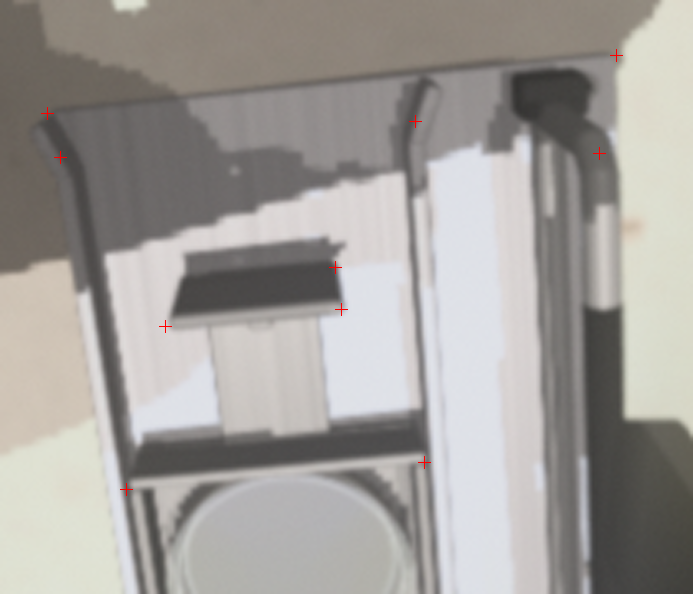

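View pics/side1.png

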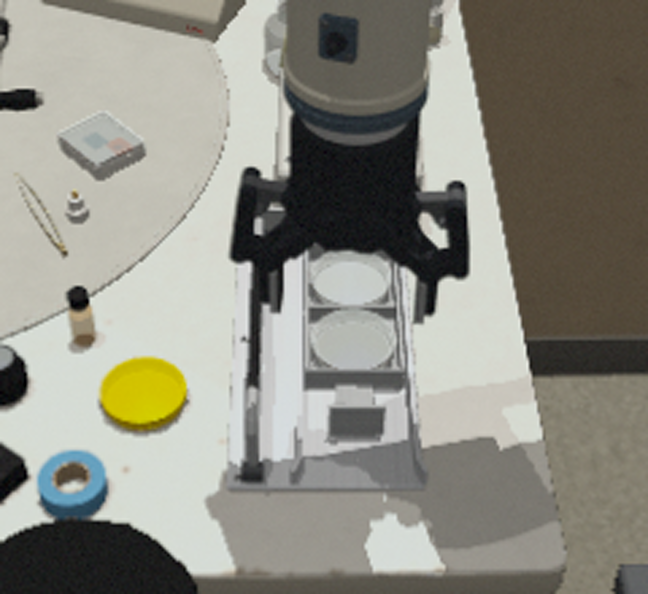

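```bash
python3 - <<'E'
from h import *
s,c,R,p,a=state();f=r.grab_frame("side")
for z in(0,-13):
  for y in(50,-50):
    print(z,y,proj(f,[s["eef_pos"]+R@[0,y,z]]).round(1), ((proj(f,[s["eef_pos"]+R@[-11,y,z]])-[200,170])*2.7).round(0))
E
```

```text
0 50 [[302.  289.9]] [[277. 312.]]
0 -50 [[358.9 294.1]] [[429. 323.]]
-13 50 [[301.9 284.7]] [[277. 298.]]
-13 -50 [[359.3 288.9]] [[431. 309.]]
```

Emit:
play_rows([
  {"dp": [0.02, -0.11, 0], "turn": [0, 0, 0], "fingers": 0},
  {"dp": [0, 0, 0.8], "turn": [0, 0, 0], "fingers": 0},
  {"dp": [0, 0, 0.8], "turn": [0, 0, 0], "fingers": 0},
  {"dp": [0, 0, 0.8], "turn": [0, 0, 0], "fingers": 0},
  {"dp": [0, 0, 0], "turn": [0, 0, 0], "fingers": 0},
])

```text
clock: 2.9
eef_pos: [525.6, 177.7, 34.7]
tcp_rot: [-3.134, 0.003, 1.456]
contact_force: [-1.3, -0.9, -0.2]
opening: 1.004
grasp_force: 0.0
```

```bash
python3 - <<'E'
from h import *
to(-225,7,16,6)
s,c,R,p,a=state()
o=[]
for n in("side","wrist"):
    f=r.grab_frame(n);a=np.ascontiguousarray(f["pixels"][:,:,::-1])
    a=cv2.resize(a[270:360,270:390],(800,600)[:0] or None,fx=4.4,fy=4.4,interpolation=cv2.INTER_CUBIC)if n=="side" else a[:396]
    o.append(a)
h=min(len(x) for x in o)
a=np.hstack([x[:h] for x in o]);a=cv2.resize(a,(800,int(800*h/a.shape[1])))
cv2.imwrite("pics/d3.png",a)
E
```

```text
t 2.9 chute [-230.4   -0.3   34.7] al 5.6 F [-1.3 -0.9 -0.2] open 1.0
dp now-axes [-0.11  0.2   0.47] turn z 0.07
dp if turned first [-0.11  0.2   0.47]
```

View pics/d3.png

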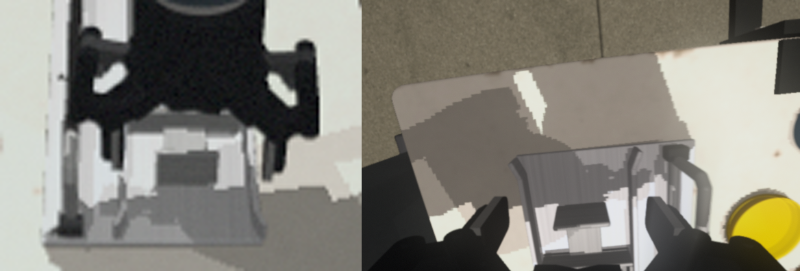

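The left fingertip hangs between the wall and the bail, and the right one is just outside the right wall. I'll re-read the pose once it has settled.

Emit:
play_rows([
  {"dp": [0, 0, 0], "turn": [0, 0, 0], "fingers": 0},
  {"dp": [0, 0, 0], "turn": [0, 0, 0], "fingers": 0},
])

```text
clock: 3.17
eef_pos: [531.4, 178.5, 41.5]
tcp_rot: [3.139, -0.001, 1.454]
contact_force: [-0.2, 0.1, 0.5]
opening: 1.005
grasp_force: 0.0
```

```bash
python3 -c "
from h import *
to(-225,7,16,6)"
```

```text
t 3.1667 chute [-231.2    5.5   41.5] al 5.7 F [-0.2  0.1  0.5] open 1.0
dp now-axes [-0.15  0.05  0.64] turn z 0.06
dp if turned first [-0.15  0.05  0.64]
```

Emit:
play_rows([
  {"dp": [-0.15, 0.04, 0.1], "turn": [0, 0, 0.06], "fingers": 0},
  {"dp": [0, 0, 0.25], "turn": [0, 0, 0], "fingers": 0},
  {"dp": [0, 0, 0.2], "turn": [0, 0, 0], "fingers": 0},
  {"dp": [0, 0, 0.07], "turn": [0, 0, 0], "fingers": 0},
  {"dp": [0, 0, 0], "turn": [0, 0, 0], "fingers": 0},
])

```text
clock: 3.58
eef_pos: [530.2, 171.0, 13.3]
tcp_rot: [-3.14, 0.001, 1.447]
contact_force: [-0.4, 0.5, 0.2]
opening: 1.003
grasp_force: 0.0
```

Emit:
play_rows([
  {"dp": [0, 0, 0], "turn": [0, 0, 0], "fingers": 0},
  {"dp": [0, 0, 0], "turn": [0, 0, 0], "fingers": 0},
])

```text
clock: 3.75
eef_pos: [531.0, 171.4, 14.4]
tcp_rot: [-3.141, 0.0, 1.447]
contact_force: [0.3, 1.3, -1.1]
opening: 0.998
grasp_force: 0.0
```

```bash
python3 -c "
from h import *
to(-226,38.5,16,6)"
```

```text
t 3.75 chute [-224.2    5.2   14.4] al 6.1 F [ 0.3  1.3 -1.1] open 1.0
dp now-axes [ 0.13  0.82 -0.04] turn z -0.01
dp if turned first [ 0.13  0.82 -0.04]
```

Emit:
play_rows([
  {"dp": [0.1, 0.12, -0.04], "turn": [0, 0, 0], "fingers": 0},
  {"dp": [0, 0.2, 0], "turn": [0, 0, 0], "fingers": 0},
  {"dp": [0.02, 0.2, 0], "turn": [0, 0, 0], "fingers": 0},
  {"dp": [0.01, 0.2, 0], "turn": [0, 0, 0], "fingers": 0},
  {"dp": [0, 0.1, 0], "turn": [0, 0, 0], "fingers": 0},
])

```text
clock: 4.17
eef_pos: [563.8, 172.3, 15.4]
tcp_rot: [-3.139, 0.001, 1.447]
contact_force: [-6.7, 3.3, -3.8]
opening: 1.0
grasp_force: 3.4
```

Emit:
play_rows([
  {"dp": [0, 0, 0], "turn": [0, 0, 0], "fingers": 0},
  {"dp": [0, 0, 0], "turn": [0, 0, 0], "fingers": 0},
])

```text
clock: 4.33
eef_pos: [563.7, 172.2, 15.4]
tcp_rot: [-3.139, 0.001, 1.447]
contact_force: [-4.9, 0.6, -0.6]
opening: 1.0
grasp_force: 2.5
```

```bash
python3 - <<'E'
from h import *
to(-226,38.5,16,6)
o=[]
for n,b in(("side",(170,350,270,390)),("top",(200,290,195,345)),("wrist",(0,480,0,640))):
    f=r.grab_frame(n);a=f["pixels"][b[0]:b[1],b[2]:b[3],::-1]
    o.append(cv2.resize(a,(int(a.shape[1]*360/a.shape[0]),360),interpolation=cv2.INTER_CUBIC))
a=np.hstack(o);a=cv2.resize(np.vstack([np.hstack(o[:2]+[np.zeros((360,800,3),np.uint8)])[:,:800],np.hstack([o[2],np.zeros((360,800,3),np.uint8)])[:240*1+120,:800]]),(667,600))
cv2.imwrite("pics/e4.png",a)
E
```

```text
t 4.3333 chute [-225.6   37.9   15.4] al 6.1 F [-4.9  0.6 -0.6] open 1.0
dp now-axes [ 0.01  0.01 -0.01] turn z -0.01
dp if turned first [ 0.01  0.01 -0.01]
```

View pics/e4.png

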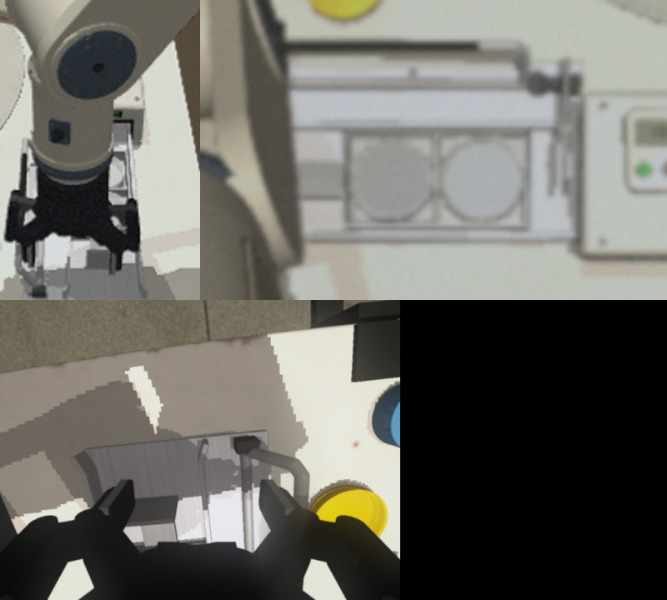

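```bash
python3 - <<'E'
from h import *
s,c,R,p,a=state();f=r.grab_frame("wrist");k=360/480*667/800
v=lambda n,P:print(n,(proj(f,P)*k*[1,1/ (667/800)*600/720]+[0,300]).round(0).tolist())
v("tab",w(c,[[-212,y,z] for y in(-20,20) for z in(40,8)]))
for z in(-13,0):
  for sgn in(1,-1): v(f"tip{z} {sgn}",[s["eef_pos"]+R@[x,sgn*y,z] for x in(11,-11) for y in(42.5,57)])
E
```

```text
tab [[113.0, 526.0], [128.0, 501.0], [173.0, 521.0], [178.0, 496.0]]
tip-13 1 [[262.0, 477.0], [283.0, 477.0], [259.0, 506.0], [280.0, 505.0]]
tip-13 -1 [[134.0, 477.0], [113.0, 476.0], [137.0, 506.0], [116.0, 505.0]]
tip0 1 [[257.0, 469.0], [277.0, 469.0], [254.0, 496.0], [273.0, 496.0]]
tip0 -1 [[139.0, 469.0], [120.0, 469.0], [142.0, 496.0], [123.0, 496.0]]
```

```bash
python3 -c "
from h import *
to(-185.6,39.5,15.5,6)"
```

```text
t 4.5333 chute [-225.6   37.7   15.5] al 6.1 F [-5.9  1.1 -1.2] open 1.0
dp now-axes [-0.99  0.15  0.  ] turn z -0.01
dp if turned first [-0.99  0.15  0.  ]
```

Emit:
play_rows([
  {"dp": [-0.1, 0.05, 0], "turn": [0, 0, -0.4], "fingers": 0},
  {"dp": [-0.1, 0.01, 0], "turn": [0, 0, -0.4], "fingers": 0},
  {"dp": [-0.1, 0, 0], "turn": [0, 0, -0.4], "fingers": 0},
  {"dp": [-0.12, 0, 0], "turn": [0, 0, -0.4], "fingers": 0},
  {"dp": [-0.12, -0.01, 0], "turn": [0, 0, -0.4], "fingers": 0},
])

```text
clock: 4.95
eef_pos: [564.7, 151.1, 15.7]
tcp_rot: [-3.139, -0.001, 1.658]
contact_force: [-6.4, 6.9, 0.2]
opening: 1.004
grasp_force: 3.9
```

```bash
python3 -c "
from h import *
to(-175,39.5,15.5,-6)"
```

```text
t 4.95 chute [-204.4   39.3   15.7] al -6.0 F [-6.4  6.9  0.2] open 1.0
dp now-axes [-0.73 -0.07  0.  ] turn z 0.0
dp if turned first [-0.73 -0.07  0.  ]
```

Emit:
play_rows([
  {"dp": [-0.15, -0.015, 0], "turn": [0, 0, 0], "fingers": 0},
  {"dp": [-0.15, -0.015, 0], "turn": [0, 0, 0], "fingers": 0},
  {"dp": [-0.15, -0.015, 0], "turn": [0, 0, 0], "fingers": 0},
  {"dp": [-0.15, -0.015, 0], "turn": [0, 0, 0], "fingers": 0},
  {"dp": [-0.15, -0.015, 0], "turn": [0, 0, 0], "fingers": 0},
])

```text
clock: 5.37
eef_pos: [564.4, 120.7, 15.7]
tcp_rot: [-3.14, -0.001, 1.656]
contact_force: [-5.8, 5.5, -0.8]
opening: 1.004
grasp_force: 3.5
```

Emit:
play_rows([
  {"dp": [-0.15, -0.015, 0], "turn": [0, 0, 0], "fingers": 0},
  {"dp": [-0.15, -0.015, 0], "turn": [0, 0, 0], "fingers": 0},
  {"dp": [-0.15, -0.015, 0], "turn": [0, 0, 0], "fingers": 0},
  {"dp": [-0.15, -0.015, 0], "turn": [0, 0, 0], "fingers": 0},
  {"dp": [-0.15, -0.015, 0], "turn": [0, 0, 0], "fingers": 0},
])

```text
clock: 5.78
eef_pos: [563.9, 90.6, 15.7]
tcp_rot: [-3.139, -0.001, 1.656]
contact_force: [-6.2, 6.2, -0.3]
opening: 1.0
grasp_force: 3.6
```

```bash
python3 - <<'E'
from h import *
to(-56,39.5,15.5,-6)
f=r.grab_frame("top");a=f["pixels"][195:295,195:355,::-1]
g=r.grab_frame("wrist")["pixels"][:,:,::-1]
a=cv2.resize(a,(576,360),interpolation=cv2.INTER_CUBIC);g=cv2.resize(g,(320,240))
o=np.zeros((600,576,3),np.uint8);o[:360]=a;o[360:,:320]=g
cv2.imwrite("pics/f5.png",o)
E
```

```text
t 5.7833 chute [-143.9   39.6   15.7] al -5.9 F [-6.2  6.2 -0.3] open 1.0
dp now-axes [-2.19 -0.23  0.  ] turn z -0.01
dp if turned first [-2.19 -0.23  0.  ]
```

View pics/f5.png

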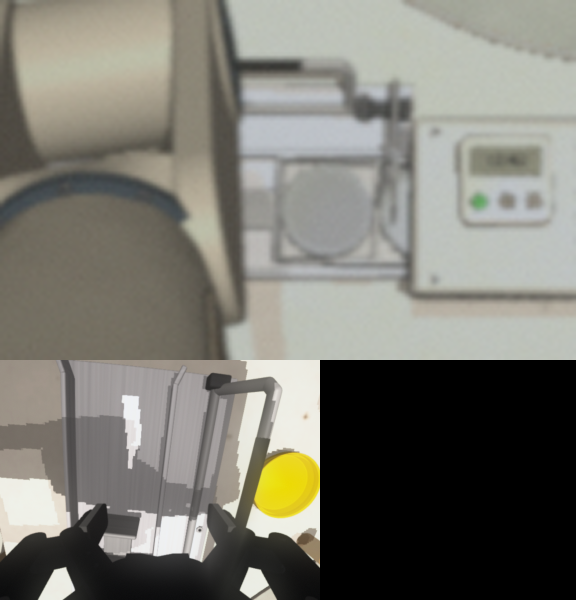

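The tray is passing under the lifted blade (top crop around column 390), straight and with its dishes flat. I'll keep pushing.

Emit:
play_rows([
  {"dp": [-0.15, -0.015, 0], "turn": [0, 0, 0], "fingers": 0},
  {"dp": [-0.15, -0.015, 0], "turn": [0, 0, 0], "fingers": 0},
  {"dp": [-0.15, -0.015, 0], "turn": [0, 0, 0], "fingers": 0},
  {"dp": [-0.15, -0.015, 0], "turn": [0, 0, 0], "fingers": 0},
  {"dp": [-0.15, -0.015, 0], "turn": [0, 0, 0], "fingers": 0},
])

```text
clock: 6.3
eef_pos: [563.6, 60.4, 15.8]
tcp_rot: [-3.139, -0.001, 1.656]
contact_force: [-5.7, 5.7, -0.2]
opening: 1.0
grasp_force: 3.7
```

Emit:
play_rows([
  {"dp": [-0.15, -0.015, 0], "turn": [0, 0, 0], "fingers": 0},
  {"dp": [-0.15, -0.015, 0], "turn": [0, 0, 0], "fingers": 0},
  {"dp": [-0.15, -0.015, 0], "turn": [0, 0, 0], "fingers": 0},
  {"dp": [-0.15, -0.015, 0], "turn": [0, 0, 0], "fingers": 0},
  {"dp": [-0.15, -0.015, 0], "turn": [0, 0, 0], "fingers": 0},
])

```text
clock: 6.72
eef_pos: [563.0, 30.3, 15.7]
tcp_rot: [-3.139, -0.001, 1.656]
contact_force: [-5.5, 5.5, -0.1]
opening: 1.002
grasp_force: 3.8
```

Emit:
play_rows([
  {"dp": [-0.1, -0.01, 0], "turn": [0, 0, 0], "fingers": 0},
  {"dp": [-0.1, -0.01, 0], "turn": [0, 0, 0], "fingers": 0},
  {"dp": [-0.1, -0.01, 0], "turn": [0, 0, 0], "fingers": 0},
  {"dp": [-0.1, -0.01, 0], "turn": [0, 0, 0], "fingers": 0},
])

```text
clock: 7.05
eef_pos: [562.9, 14.2, 15.8]
tcp_rot: [-3.139, -0.001, 1.656]
contact_force: [-4.4, 5.8, -0.1]
opening: 1.001
grasp_force: 3.5
```

```bash
python3 -c "
from h import *
to(-56,39.5,15.5,-6)"
```

```text
t 7.05 chute [-67.5  39.9  15.8] al -5.9 F [-4.4  5.8 -0.1] open 1.0
dp now-axes [-0.29 -0.04  0.01] turn z -0.01
dp if turned first [-0.29 -0.04  0.01]
```

Emit:
play_rows([
  {"dp": [-0.06, -0.006, 0], "turn": [0, 0, 0], "fingers": 0},
  {"dp": [-0.06, -0.006, 0], "turn": [0, 0, 0], "fingers": 0},
  {"dp": [-0.06, -0.006, 0], "turn": [0, 0, 0], "fingers": 0},
])

```text
clock: 7.3
eef_pos: [562.7, 7.0, 15.7]
tcp_rot: [-3.139, -0.001, 1.656]
contact_force: [-4.9, 6.8, 1.3]
opening: 0.998
grasp_force: 3.7
```

Emit:
play_rows([
  {"dp": [-0.05, -0.005, 0], "turn": [0, 0, 0], "fingers": 0},
  {"dp": [-0.05, -0.005, 0], "turn": [0, 0, 0], "fingers": 0},
])

```text
clock: 7.47
eef_pos: [562.6, 3.1, 15.7]
tcp_rot: [-3.139, -0.001, 1.656]
contact_force: [-5.6, 6.4, 0.9]
opening: 0.999
grasp_force: 3.7
```

Emit:
play_rows([
  {"dp": [-0.04, -0.004, 0], "turn": [0, 0, 0], "fingers": 0},
  {"dp": [0, 0, 0], "turn": [0, 0, 0], "fingers": 0},
])

```text
clock: 7.63
eef_pos: [562.5, 1.9, 15.7]
tcp_rot: [-3.139, -0.002, 1.655]
contact_force: [-6.3, 8.3, 0.9]
opening: 0.999
grasp_force: 6.1
```

Emit:
play_rows([
  {"dp": [-0.03, -0.003, 0], "turn": [0, 0, 0], "fingers": 0},
  {"dp": [-0.02, -0.002, 0], "turn": [0, 0, 0], "fingers": 0},
])

```text
clock: 7.8
eef_pos: [562.4, 1.4, 15.8]
tcp_rot: [-3.139, -0.004, 1.653]
contact_force: [-5.4, 24.5, 1.0]
opening: 0.998
grasp_force: 12.5
```

Emit:
play_rows([
  {"dp": [-0.03, -0.003, 0], "turn": [0, 0, 0], "fingers": 0},
  {"dp": [0, 0, 0], "turn": [0, 0, 0], "fingers": 0},
])

```text
clock: 7.97
eef_pos: [562.1, 1.2, 15.7]
tcp_rot: [-3.139, -0.005, 1.652]
contact_force: [-7.8, 26.9, 3.5]
opening: 1.004
grasp_force: 14.6
```

```bash
python3 -c "
from h import *
to(-56,39.5,15.5,-6)"
```

```text
t 7.9667 chute [-54.5  39.3  15.7] al -5.7 F [-7.8 26.9  3.5] open 1.0
dp now-axes [0.04 0.01 0.01] turn z -0.06
dp if turned first [0.04 0.01 0.01]
```

The force rose sharply to 27 N at the expected home position. I'll back off the tab and look before releasing the gate.

Emit:
play_rows([
  {"dp": [0.1, 0.01, 0], "turn": [0, 0, 0], "fingers": 0},
  {"dp": [0.15, 0.015, 0], "turn": [0, 0, 0], "fingers": 0},
  {"dp": [0.1, 0.01, 0], "turn": [0, 0, 0], "fingers": 0},
  {"dp": [0, 0, 0], "turn": [0, 0, 0], "fingers": 0},
])

```text
clock: 8.3
eef_pos: [562.6, 12.0, 15.6]
tcp_rot: [-3.139, 0.0, 1.657]
contact_force: [-4.6, 0.2, -0.2]
opening: 0.998
grasp_force: 2.6
```

```bash
python3 - <<'E'
from h import *
to(-70,5,15.5,-6)
c=np.load("c.npy");o=np.zeros((590,780,3),np.uint8)
f=r.grab_frame("wrist");g=f["pixels"][:,:,::-1]
print("wrist tab(-39) top corners",proj(f,w(c,[[-39,-20,40],[-39,20,40],[-39,20,8]])).round(0).tolist())
f=r.grab_frame("side");a=f["pixels"][150:300,270:370,::-1]
o[:,:390]=cv2.resize(a,(390,590),interpolation=cv2.INTER_CUBIC);o[:292,390:]=cv2.resize(g,(390,292))
o[292:,390:]=cv2.resize(g[240:,160:480],(390,298))
cv2.imwrite("pics/g6.png",o)
E
```

```text
t 8.3 chute [-65.3  39.6  15.6] al -5.9 F [-4.6  0.2 -0.2] open 1.0
dp now-axes [ 0.21 -0.85  0.01] turn z -0.01
dp if turned first [ 0.21 -0.85  0.01]
wrist tab(-39) top corners [[167.0, 363.0], [263.0, 372.0], [272.0, 330.0]]
```

View pics/g6.png

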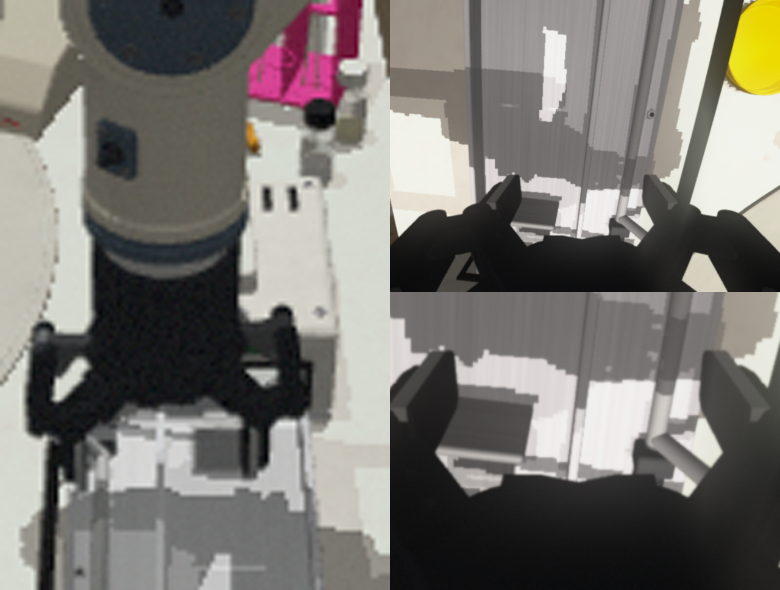

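The tab's bottom corner at wrist pixel (277,331) matches the home prediction of (272,330), so the tray is home. I'll let the gate follow the finger shut.

Emit:
play_rows([
  {"dp": [0.04, -0.06, 0], "turn": [0, 0, 0], "fingers": 0},
  {"dp": [0.04, -0.09, 0], "turn": [0, 0, 0], "fingers": 0},
  {"dp": [0.03, -0.09, 0], "turn": [0, 0, 0], "fingers": 0},
  {"dp": [0.02, -0.09, 0], "turn": [0, 0, 0], "fingers": 0},
  {"dp": [0.02, -0.09, 0], "turn": [0, 0, 0], "fingers": 0},
])

```text
clock: 8.82
eef_pos: [546.1, 16.6, 16.3]
tcp_rot: [3.141, 0.0, 1.657]
contact_force: [-2.1, -0.5, 2.1]
opening: 1.001
grasp_force: 1.3
```

Emit:
play_rows([
  {"dp": [0.02, -0.09, 0], "turn": [0, 0, 0], "fingers": 0},
  {"dp": [0.02, -0.09, 0], "turn": [0, 0, 0], "fingers": 0},
  {"dp": [0.02, -0.09, 0], "turn": [0, 0, 0], "fingers": 0},
  {"dp": [0, -0.09, 0], "turn": [0, 0, 0], "fingers": 0},
  {"dp": [0, -0.06, 0], "turn": [0, 0, 0], "fingers": 0},
])

```text
clock: 9.23
eef_pos: [529.4, 17.6, 16.2]
tcp_rot: [3.141, -0.0, 1.657]
contact_force: [0.6, -0.1, 0.1]
opening: 0.998
grasp_force: 0.0
```

Emit:
play_rows([
  {"dp": [0, 0, 0], "turn": [0, 0, 0], "fingers": 0},
  {"dp": [0, 0, 0], "turn": [0, 0, 0], "fingers": 0},
])

```text
clock: 9.4
eef_pos: [529.6, 17.6, 16.2]
tcp_rot: [3.141, 0.0, 1.657]
contact_force: [-0.3, 0.1, -1.4]
opening: 0.997
grasp_force: 0.0
```

```bash
python3 -c "
from h import *
to(-70,6,15.5,-6)"
```

```text
t 9.4 chute [-70.3   6.5  16.2] al -5.9 F [-0.3  0.1 -1.4] open 1.0
dp now-axes [-0.01 -0.01  0.02] turn z -0.01
dp if turned first [-0.01 -0.01  0.02]
```

Emit:
play_rows([
  {"dp": [0, 0, -0.3], "turn": [0, 0, 0], "fingers": 0},
  {"dp": [0, 0, -0.6], "turn": [0, 0, 0], "fingers": 0},
  {"dp": [0, 0, -0.8], "turn": [0, 0, 0], "fingers": 0},
  {"dp": [0, 0, -0.8], "turn": [0, 0, 0], "fingers": 0},
  {"dp": [0, 0, -0.8], "turn": [0, 0, 0], "fingers": 0},
])

```text
clock: 9.82
eef_pos: [529.3, 17.5, 150.3]
tcp_rot: [3.141, 0.0, 1.657]
contact_force: [0.4, 0.8, 0.1]
opening: 1.004
grasp_force: 0.0
```

Emit:
play_rows([
  {"dp": [0, -0.5, -0.6], "turn": [0, 0, 0], "fingers": 0},
  {"dp": [0.5, -0.7, -0.3], "turn": [0, 0, 0], "fingers": 0},
  {"dp": [0.5, -0.7, 0], "turn": [0, 0, 0], "fingers": 0},
  {"dp": [0.5, -0.7, 0], "turn": [0, 0, 0], "fingers": 0},
  {"dp": [0.5, -0.7, 0], "turn": [0, 0, 0], "fingers": 0},
])

```text
clock: 10.23
eef_pos: [390.0, 86.3, 185.2]
tcp_rot: [3.14, -0.0, 1.656]
contact_force: [-0.2, 1.5, 0.4]
opening: 1.001
grasp_force: 0.0
```

Emit:
play_rows([
  {"dp": [0.5, -0.7, 0], "turn": [0, 0, 0], "fingers": 0},
  {"dp": [0.4, -0.5, 0], "turn": [0, 0, 0], "fingers": 0},
  {"dp": [0, 0, 0], "turn": [0, 0, 0], "fingers": 0},
  {"dp": [0, 0, 0], "turn": [0, 0, 0], "fingers": 0},
  {"dp": [0, 0, 0], "turn": [0, 0, 0], "fingers": 0},
])

```text
clock: 10.65
eef_pos: [341.0, 117.8, 184.9]
tcp_rot: [3.14, -0.0, 1.658]
contact_force: [1.3, -0.7, 0.8]
opening: 1.003
grasp_force: 0.0
```

```bash
python3 - <<'E'
from h import *
to(-70,6,15.5,-6)
o=np.zeros((590,790,3),np.uint8)
a=r.grab_frame("side")["pixels"][110:380,170:400,::-1];b=r.grab_frame("top")["pixels"][180:300,180:380,::-1]
o[:,:395]=cv2.resize(a[:, :230],(395,590)[::1],interpolation=cv2.INTER_CUBIC);o[:237,395:]=cv2.resize(b,(395,237),interpolation=cv2.INTER_CUBIC)
cv2.imwrite("pics/h7.png",o)
E
```

```text
t 10.65 chute [-167.2 -183.8  184.9] al -6.0 F [ 1.3 -0.7  0.8] open 1.0
dp now-axes [-2.91  4.46  4.24] turn z -0.0
dp if turned first [-2.91  4.46  4.24]
```

View pics/h7.png

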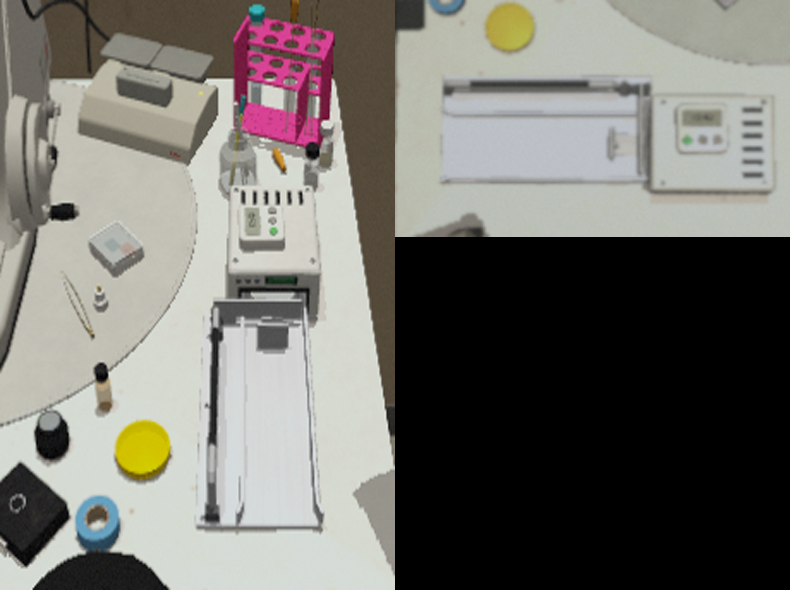

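The gate is shut behind the tray, with only the tab showing outside at top crop (612,143). The vials and tape roll stand where they were, and the hand is clear.

```bash
python3 -c "
from rig import r
print(r.sign_off())"
```

```text
the job is handed in; nothing more can be done
None
```

The tray is home against the buffers, the gate is shut behind it, the vials and tape roll are where they stood, and the hand is clear; the job is handed in (10.7 s on the robot clock).

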